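# Strip the worn dies from a snap-press die block and stone its face

### The job

The die block of the snap press is being stripped for new dies: push the aluminium catch tray fully home under the block, drive every worn brass die that is still stuck in one of its four sleeves down and out of the sleeve's lower end into the tray with the red-handled drift, and stand the drift back upright in its wooden holder. Then dress the emptied block: draw the oilstone, flat and lengthwise, along its top face in one slow, steady stroke of light contact from the left end to the right end, and lay it back flat on its rubber mat. Last, pull the tray with all the dies in it straight out towards you until it is clear of the block, and leave the other things on the table where they are.

Things in the scene. Friction and masses are not known exactly. Their poses are not given: they have to be found in the camera images.
- die_block: Fixed bridge: steel top plate 44 mm deep (x), 234 mm wide (y), top face at z = 105 mm, on two green cheeks (216 mm clear between, open front and back); low back stop, its near face at x = +66 mm. Four open sleeves, 22 mm bore, in a row along y, hang from the top face down to z = 60 mm. Origin on the table under the plate's middle; x away from the robot, y to the left, z up.
- sleeve_0 (a point): Centre of the mouth of sleeve 0 (leftmost, +y), on the block's top face, 105 mm above the table.
- sleeve_1 (a point): Centre of the mouth of sleeve 1 (second from the left), on the block's top face, 105 mm above the table.
- sleeve_2 (a point): Centre of the mouth of sleeve 2 (third from the left), on the block's top face, 105 mm above the table.
- sleeve_3 (a point): Centre of the mouth of sleeve 3 (rightmost, -y), on the block's top face, 105 mm above the table.
- die_0: Worn die: brass cylinder, 20 mm diameter, 22 mm long, 45 g; absent in some runs. Starts upright in sleeve 0, its top 3 mm proud of the block's face, held by shouldered spring strips inside the sleeve at front and back; a steady push of about 12 to 22 N drives it past them, and drops free once its top has passed the sleeve's lower end. Origin: centre of its underside, z along its axis.
- die_1: Worn die: brass cylinder, 20 mm diameter, 22 mm long, 45 g; absent in some runs. Starts upright in sleeve 1, its top 3 mm proud of the block's face, held by shouldered spring strips inside the sleeve at front and back; a steady push of about 12 to 22 N drives it past them, and drops free once its top has passed the sleeve's lower end. Origin: centre of its underside, z along its axis.
- die_2: Worn die: brass cylinder, 20 mm diameter, 22 mm long, 45 g; absent in some runs. Starts upright in sleeve 2, its top 3 mm proud of the block's face, held by shouldered spring strips inside the sleeve at front and back; a steady push of about 12 to 22 N drives it past them, and drops free once its top has passed the sleeve's lower end. Origin: centre of its underside, z along its axis.
- die_3: Worn die: brass cylinder, 20 mm diameter, 22 mm long, 45 g; absent in some runs. Starts upright in sleeve 3, its top 3 mm proud of the block's face, held by shouldered spring strips inside the sleeve at front and back; a steady push of about 12 to 22 N drives it past them, and drops free once its top has passed the sleeve's lower end. Origin: centre of its underside, z along its axis.
- tray: Loose open aluminium catch tray, 124 mm (x) by 190 mm (y), 30 mm high, 4 mm walls and floor, about 0.35 kg, with a black upright fin on its front (-x) side to slide it by. Starts in front of the block; fully home it meets the back stop, its centre under the row of sleeves. Origin: centre of its underside; y to the left, z up.
- tray_fin (a point): Grip point on the tray's fin, 88 mm in front of the tray's centre and 30 mm above its underside. The fin is 12 mm thick (y), 46 mm long (x) and 36 mm high.
- drift: Loose push rod standing upright in its holder, 136 mm long, 0.16 kg: brass rod 12 mm diameter, 80 mm long; then a steel guard disc 34 mm diameter, 6 mm thick; then a red grip 18 mm diameter, 50 mm long (86 to 136 mm above the tip). Origin at the centre of the rod's flat lower tip, z up along the rod.
- drift_holder: Fixed wooden block 60 x 60 mm, 46 mm high, with one 17 mm hole 40 mm deep in the middle of its top (hole floor 6 mm above the table), in which the drift stands. Origin at the centre of its underside.
- oilstone: Loose grey oilstone on a wooden holder, 0.28 kg: flat stone face below, 80 mm (x) by 46 mm (y); 26 mm thick with its rubber cushion and wooden back, on which a rib stands along x, 62 mm long, 18 mm thick (y), its top 56 mm above the face. The cushion yields about 1 mm per 3 N, 5 mm at most. Origin: centre of the stone face when unpressed, x lengthwise, z up. Starts flat on the mat.
- stone_grip (a point): Grip point on the oilstone's rib, 47 mm above the stone face.
- mat: Fixed black rubber mat 120 mm (x) by 80 mm (y), 3 mm thick. Origin at the centre of its underside.
- oil_bottle: Bystander: cream oil bottle with a red spout, 40 mm in diameter, 152 mm high. Origin at the centre of its underside.
- tape_measure: Bystander: yellow tape measure, 56 x 100 x 26 mm. Origin at the centre of its underside.
- chalk: Bystander: blue tailor's chalk, 37 x 47 x 9 mm. Origin at the centre of its underside.
- thimble: Bystander: steel thimble, 20 mm across, 22 mm high. Origin at the centre of its underside.
- soap: Bystander: pale green soap bar, 42 x 70 x 22 mm. Origin at the centre of its underside.

How it is judged:
By the outcome, as a careful person would: the job done as asked, in the order asked, and still so for the second after the job is handed in, with the robot touching nothing.
Of die_0, die_1, die_2, die_3 only 2 to 4 are there at a start; the rules pass over those that are not, and their reading is None.
At some moment in a run one of oilstone, tray may be knocked a few centimetres aside while the robot is not near it.
It also fails if it takes over 210 s, if anything falls off the work surface, if the arm or the gripper's body presses on something with over 40 N, if the wrist force passes 120 N, or if a joint passes its speed limit or range.

### The arm

A 6-joint arm with a two-finger parallel gripper is mounted at the origin on a cart in front of the work surface, level with it; the furniture and walls round the work are solid. World frame = base frame: x ahead of the robot, y to its left, z up, the work surface at z = 0. Lengths are in m, angles in rad, forces in N, time in s.
With the tool pointing down it reaches from about 0.325 to 0.775 m from the base axis. Payload 9.3 kg.
Tool frame: the origin (TCP) lies midway between the tips of the shut fingers; the grasp point (between the pads) lies 19 mm behind it; z points along the fingers, y is the line along which they close (so a half turn about z gives the same grasp; the last joint's range is limited). The gripper opens to 85 mm and grips with 20 to 120 N. Pads are 22 mm wide; open, the fingers measure 114 mm over their backs; the gripper's body (76 mm by 85 mm) begins 54 mm behind the grasp point. The pads swing forward as they close: fully open they stand 13 mm farther back than shut.
Start: joints at [-1.417, 0.259, 0.021, 1.334, 0, 1.418], TCP at [0.166, -0.524, 0.209] pointing down, gripper open.
Joint ranges: [-3.04, 3.04], [-0.91, 1.82], [-1.04, 1.36], [-1.92, 1.95], [-1.52, 1.45], [-3.14, 3.14]. Speed limits (rad/s): [2.22, 2.22, 2.79, 3.14, 3.14, 3.14].

### API

Orientations are given as a unit quaternion [w, x, y, z].
In Python, from bench import manip gives the robot as it stands. Calls block until the motion is done:
- manip.goto(position, orientation): joint-space move of the TCP to a pose.
- manip.move_l(position, v=0.15, rot=None, threshold=None): straight line of the TCP; rot=None keeps the orientation; v is the mean speed in m/s. With threshold (N) it stops when the force on the tool has changed by that much, and returns True; else False.
- manip.set_joints(angles): joint-space move.
- manip.grip(opening): opening from 0.0 (shut) to 1.0 (fully open); the grip force is fixed at half the most; returns when the fingers have stopped.
- manip.pause(seconds).
- manip.solve_ik(position, orientation): joint angles nearest the present ones, or None.
- manip.capture(name): name is "side" or "top"; returns a dict with "frame" (480x640x3 uint8, red, green, blue), "depth" (480x640 float32, m along the optical axis (not along the pixel's ray), 0 where there is no reading), "camera_matrix" (3x3 intrinsics, pixels), "T" (4x4, takes a point from camera to world coordinates). Camera axes: x right, y down, z forward; pixel columns grow to the right and rows downward; lengths in m; the calibration is good to about 2 mm. A picture is of the moment at which its call begins.
A pose or a line that the arm cannot do raises manip.PlanningError and nothing moves.
- manip.sign_off(): hands the job in; it is judged then, once.
Readings, each from a call of its own:
- manip.read_t(): time.
- manip.read_joint_positions(): joint angles.
- manip.read_qd(): joint speeds.
- manip.read_effort(): joint torques, N m.
- manip.read_eef_pos(): TCP position.
- manip.read_ee_rot(): TCP orientation.
- manip.read_ft_force(): force on the tool from outside, world axes, zero at the start.
- manip.read_ft_torque(): the same for the moment, N m.
- manip.read_gripper_width(): opening from 0.0 (shut) to 1.0 (fully open).
- manip.read_grip_force(): force on a finger pad.
Only numpy, scipy, OpenCV 4.12 (cv2) and the standard library are available. Lean on these libraries where they do the work, as an engineer would, in place of code of your own. Each camera call takes 0.05 s, during which the arm holds its last target. There are 200 camera calls.

## Working session

There is one attempt and no reset: what is moved stays moved. The work goes in short steps, each a Python script; the robot and the scene stay as the last script left them, time stands still between calls to the robot, and variables do not carry over. Pictures are saved under pics/ and viewed, at most 14 in all, crops included, and the job is handed in when it is done.

```bash
ls; mkdir -p pics
cat > h.py <<'E'
import numpy as np, cv2
from bench import manip
def snap(n,fn=None):
    c=manip.capture(n)
    if fn: cv2.imwrite('pics/'+fn,c['frame'][:,:,::-1])
    return c
def world(c):
    K=c['camera_matrix'];d=c['depth'];v,u=np.mgrid[0:480,0:640]
    P=np.stack([(u-K[0,2])/K[0,0]*d,(v-K[1,2])/K[1,1]*d,d],-1)
    W=P@c['T'][:3,:3].T+c['T'][:3,3]; W[d==0]=np.nan
    return W
def ray(c,u,v,z):
    K=c['camera_matrix'];r=c['T'][:3,:3]@np.array([(u-K[0,2])/K[0,0],(v-K[1,2])/K[1,1],1]);o=c['T'][:3,3]
    return o+r*(z-o[2])/r[2]
E
python3 - <<'E'
from h import *
for n in('top','side'):
    c=snap(n,n+'0.png');np.savez('pics/'+n+'0.npz',**c)
    print(c['T'].round(3),c['camera_matrix'].round(1))
print(manip.read_t(),manip.read_ee_rot())
E
```

```text
bench.py
pics
[[ 0.011 -0.995  0.103  0.469]
 [-1.    -0.013 -0.02  -0.019]
 [ 0.021 -0.102 -0.995  1.225]
 [ 0.     0.     0.     1.   ]] [[439.9   0.  317. ]
 [  0.  439.9 239.1]
 [  0.    0.    1. ]]
[[ 0.997 -0.018  0.072  0.507]
 [-0.071 -0.509  0.858 -1.125]
 [ 0.021 -0.861 -0.509  0.734]
 [ 0.     0.     0.     1.   ]] [[557.1   0.  324.9]
 [  0.  557.1 246.7]
 [  0.    0.    1. ]]
0.1 [-6.16508485e-04  9.88256841e-01  1.52800640e-01 -2.74465744e-06]
```

View pics/top0.png

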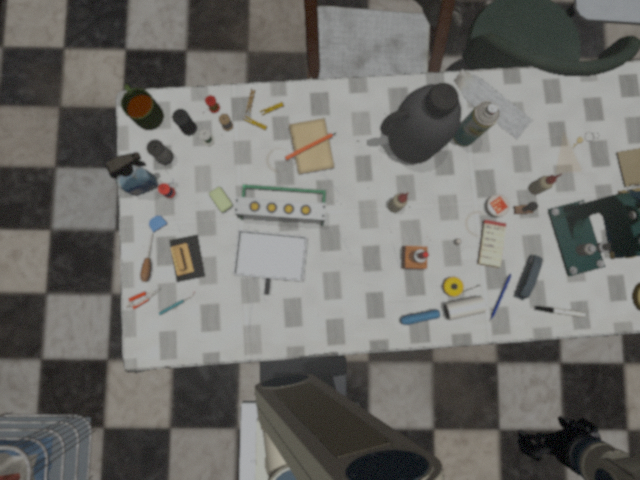

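View pics/side0.png

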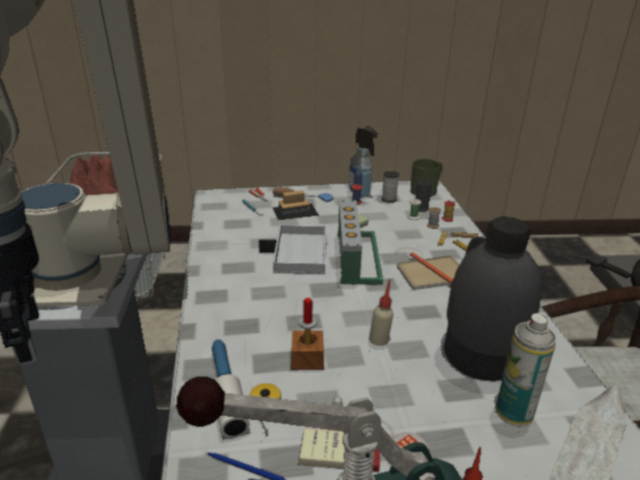

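Top view: block at (235–325,187–222) with four brass dots, tray (236–306,232–282) with its fin at (267,287), holder and drift at (416,257), and stone on its mat at (187,258). I'll zoom in and measure these.

Run:
```python
from h import *
c=dict(np.load('pics/top0.npz'));f=c['frame'];W=world(c)
a=cv2.resize(f[170:300,160:330],None,fx=4.4,fy=4.4,interpolation=cv2.INTER_CUBIC)
b=cv2.resize(f[225:285,385:445],(400,400),interpolation=cv2.INTER_CUBIC)
cv2.imwrite('pics/z1.png',np.clip(a[:,:,::-1]*1.5,0,255)[:572,:748])
def stat(n,m):
    p=W[m];print(n,len(p),'med',np.nanmedian(p,0).round(4),'lo',np.nanpercentile(p,2,axis=0).round(3),'hi',np.nanpercentile(p,98,axis=0).round(3))
def box(u0,u1,v0,v1):
    m=np.zeros((480,640),bool);m[v0:v1,u0:u1]=1;return m
z=W[...,2]
def rect(n,m):
    n_,l,s,ce=cv2.connectedComponentsWithStats(m.astype(np.uint8));k=1+s[1:,4].argmax();q=W[l==k]
    r=cv2.minAreaRect((q[:,:2]*1000).astype(np.float32));print(n,s[k],'z',np.nanmedian(q[:,2]).round(4),r)
rect('block',box(225,335,180,230)&(abs(z-.105)<.01))
rect('tray',box(225,315,225,285)&(z>.012)&(z<.045))
rect('fin',box(255,280,279,300)&(z>.015)&(z<.06))
hsv=cv2.cvtColor(f,cv2.COLOR_RGB2HSV)
rect('dies?',box(245,316,198,218)&(hsv[...,1]>90))
n_,l,s,ce=cv2.connectedComponentsWithStats((box(245,316,198,218)&(hsv[...,1]>80)&(hsv[...,0]<35)).astype(np.uint8))
for i in range(1,n_):
    if s[i,4]>10: print('die',s[i],ce[i],ray(c,*ce[i],.108),np.nanmedian(z[l==i]))
rect('holder',box(395,440,240,275)&(abs(z-.046)<.01))
rect('disc',box(395,440,240,275)&(abs(z-.092)<.008))
rect('grip',box(395,440,240,275)&(z>.12))
rect('stonetop',box(165,210,230,285)&(z>.045))
rect('stoneback',box(165,210,230,285)&(z>.018)&(z<.045))
rect('mat',box(160,215,225,290)&(hsv[...,2]<60))
```

```text
block [ 235  197   91   24 1570] z 0.1042 ((663.1040649414062, 54.28496170043945), (233.83995056152344, 45.015625), 86.61165618896484)
tray [233 230  75  55 450] z 0.0286 ((538.49267578125, 84.12919616699219), (190.23939514160156, 140.55958557128906), 85.2597885131836)
fin [264 279   7  16  78] z 0.0338 ((462.5411376953125, 90.29498291015625), (11.921616554260254, 41.15039825439453), 84.60436248779297)
dies? [268 204   7   7  42] z 0.1038 ((666.6613159179688, 78.08024597167969), (17.371835708618164, 16.00620460510254), 1.9053784608840942)
die [251 203   7   7  45] [254. 206.] [0.66758463 0.12109053 0.108     ] 0.1037113030256992
die [268 204   7   7  43] [271.11627907 207.11627907] [0.66531182 0.07723191 0.108     ] 0.10372892345695428
die [285 205   8   8  46] [288.15217391 208.43478261] [0.66250796 0.03352064 0.108     ] 0.10537194856790988
die [302 206   8   8  46] [305.26086957 209.63043478] [ 0.6600232  -0.01041829  0.108     ] 0.10438336983146401
holder [405 246  23  23 373] z 0.0456 ((545.8828125, -310.5146484375), (60.064125061035156, 59.97213363647461), 88.7720718383789)
disc [414 250  13  13  78] z 0.0916 ((545.1017456054688, -308.4790344238281), (31.75147247314453, 27.64400863647461), 8.148479461669922)
grip [421 252   8   7  48] z 0.1381 ((544.9808959960938, -310.2075500488281), (15.268888473510742, 15.18797492980957), 2.890706777572632)
stonetop [174 247  12  24 179] z 0.0566 ((532.8019409179688, 321.8026428222656), (61.593265533447266, 19.39407730102539), 16.171903610229492)
stoneback [171 244  24  32 337] z 0.0277 ((533.2328491210938, 321.510986328125), (79.88400268554688, 46.965087890625), 15.90576171875)
mat [192 262   9  15  40] z 0.0016 ((508.1194763183594, 289.3787536621094), (38.128047943115234, 23.048263549804688), 2.369401693344116)[ WARN:0@0.376] global loadsave.cpp:1063 imwrite_ Unsupported depth image for selected encoder is fallbacked to CV_8U.
```

View pics/z1.png

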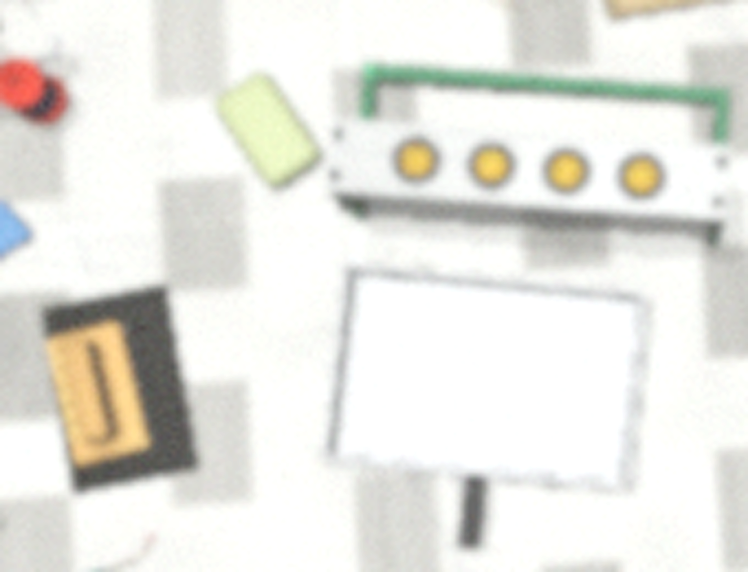

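All four dies are present, the spacing measures 44 mm, and the other sizes match. Next I grip the fin and push the tray home.

```bash
cat >> h.py <<'E'
BC=np.array([.6635,.0548]);BY=-0.058
def q(t): return [0,float(np.cos(t/2)),float(np.sin(t/2)),0]
def blk(x,y,z): 
    c,s=np.cos(BY),np.sin(BY);return [BC[0]+c*x-s*y,BC[1]+s*x+c*y,z]
def comp(W,m):
    n,l,s,_=cv2.connectedComponentsWithStats(m.astype(np.uint8));return l==1+s[1:,4].argmax()
def rect(P): return cv2.minAreaRect((P[:,:2]*1000).astype(np.float32))
def box(u0,u1,v0,v1):
    m=np.zeros((480,640),bool);m[v0:v1,u0:u1]=1;return m
def st(): print('t',round(manip.read_t(),1),np.round(manip.read_eef_pos(),4),'F',np.round(manip.read_ft_force(),1),'w',round(manip.read_gripper_width(),3))
E
python3 - <<'E'
from h import *
c=dict(np.load('pics/top0.npz'))
# mat corners in zoom px -> world
for u,v in((45,310),(165,288),(195,467),(75,490)): print(ray(c,160+u/4.4,170+v/4.4,.003).round(4))
F=[.4615,.0905];t=-.085
p=np.array(F)-BC;print('fin in block',np.cos(BY)*p[0]+np.sin(BY)*p[1],-np.sin(BY)*p[0]+np.cos(BY)*p[1])
manip.goto([*F,.14],q(t)); st()
manip.move_l([*F,.012],v=.12);manip.grip(0.);st()
manip.move_l(blk(-.203,0,.012),v=.06,rot=q(BY));st()
print(manip.move_l(blk(-.115,0,.012),v=.06,threshold=15));st()
print(manip.move_l(blk(-.070,0,.012),v=.03,threshold=8));st()
snap('top','t1.png')
E
```

```text
[0.5862 0.3634 0.003 ]
[0.6011 0.2887 0.003 ]
[0.4887 0.2657 0.003 ]
[0.4736 0.3397 0.003 ]
fin in block -0.20372977051534538 0.023930537097288266
t 3.8 [0.4616 0.0903 0.14  ] F [0.3 0.5 0.2] w 0.999
t 5.7 [0.4616 0.0906 0.0123] F [-1.8  1.   5.9] w 0.095
t 6.3 [0.4613 0.0661 0.0123] F [-0.3 -1.   5.5] w 0.095
False
t 7.9 [0.5474 0.0613 0.0122] F [-6.2 -0.5  9.7] w 0.093
True
t 9.0 [0.5814 0.0596 0.0123] F [-2.9  0.8  7.9] w 0.095
```

Run:
```python
from h import *
print(manip.move_l(blk(-.074,0,.012),v=.02,threshold=12));st()
manip.grip(0.6);st()
p=manip.read_eef_pos()
manip.move_l([p[0]-.01,p[1],.16],v=.15)
c=snap('top');f=c['frame'][160:290,200:350]
s=snap('side')['frame'][180:300,240:400]
a=cv2.resize(f,(692,600),interpolation=cv2.INTER_CUBIC);cv2.imwrite('pics/t2.png',a[:,:,::-1])
cv2.imwrite('pics/s2.png',cv2.resize(s,(800,600),interpolation=cv2.INTER_CUBIC)[:,:,::-1])
st()
```

```text
True
t 9.3 [0.5813 0.0596 0.0123] F [-2.1  0.3  6.9] w 0.094
t 9.8 [0.5812 0.0599 0.0119] F [-0.1  0.8  0.2] w 0.605
t 11.0 [0.5708 0.0599 0.159 ] F [ 0.4 -0.  -0.2] w 0.6
```

View pics/s2.png

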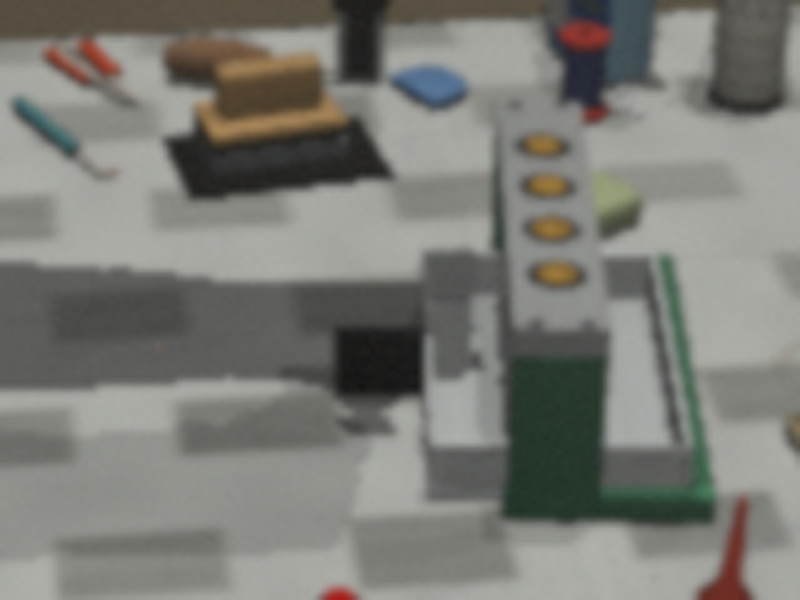

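The side view shows the tray under the block with its far wall at about (665,370), next to the green stop at (690,370). I'll check for a gap with the top depth, then pick up the drift.

```bash
cat >> h.py <<'E'
def tray_x(c):
    """tray front edge / back edge in block frame from rim points"""
    W=world(c);d=W[...,:2]-BC;bx=np.cos(BY)*d[...,0]+np.sin(BY)*d[...,1];by=-np.sin(BY)*d[...,0]+np.cos(BY)*d[...,1];z=W[...,2]
    m=(abs(by)<.08)&(abs(z-.03)<.007)&(bx<-.03)&(bx>-.14)&(abs(by)>.02)
    b=(abs(by)<.08)&(abs(z-.03)<.007)&(bx>.03)&(bx<.09)
    r=(abs(z-.03)<.007)&(bx<-.03)&(bx>-.06)&(abs(by)<.12)
    return np.percentile(bx[m],[5,50,95]).round(4),np.percentile(bx[b],[5,50,95]).round(4),np.percentile(by[r],[3,97]).round(4) if r.any() else None
E
python3 - <<'E'
from h import *
c=snap('top');print(tray_x(c))
W=world(c);z=W[...,2]
m=comp(W,box(395,440,240,275)&(abs(z-.046)<.01));print(rect(W[m]))
s=snap('side');hs=cv2.cvtColor(s['frame'],cv2.COLOR_RGB2HSV)
W2=world(s)
m=((hs[...,0]<8)|(hs[...,0]>172))&(hs[...,1]>140)&box(295,325,285,335)
v,u=np.where(m);print('grip px',u.min(),u.max(),v.min(),v.max())
# vertical-plane through camera: intersect mid-column ray with heights
for vv in(305,315):
  uu=u[abs(v-vv)<3].mean();o=s['T'][:3,3];K=s['camera_matrix'];r=s['T'][:3,:3]@np.array([(uu-K[0,2])/K[0,0],(vv-K[1,2])/K[1,1],1]);k=(-.310-o[1])/r[1];print('side grip x',(o+k*r).round(4))
E
```

```text
(array([-0.0584, -0.056 , -0.0553]), array([0.061 , 0.0629, 0.0652]), array([-0.0976, -0.0387]))
((545.856689453125, -310.9646911621094), (60.4470100402832, 60.565982818603516), 87.3988037109375)
grip px 304 311 298 322
side grip x [ 0.547  -0.31    0.1279]
side grip x [ 0.5456 -0.31    0.1052]
```

Run:
```python
from h import *
s=snap('side');hs=cv2.cvtColor(s['frame'],cv2.COLOR_RGB2HSV)
m=box(335,362,195,245)&(hs[...,1]>110)&(hs[...,0]<30)&(hs[...,2]>90)
n,l,S,ce=cv2.connectedComponentsWithStats(m.astype(np.uint8))
for i in range(1,n):
    if S[i,4]>8: print(S[i],ray(s,*ce[i],.108).round(4))
for y in(.066,.022,-.022,-.066): print(np.round(blk(0,y,.105),4))
D=[.5455,-.3105]
manip.goto([D[0],D[1],.24],q(BY));st()
manip.move_l([*D,.096],v=.1);manip.grip(0.);st()
manip.move_l([*D,.27],v=.12);st()
manip.goto(blk(0,-.066,.27),q(BY))
manip.move_l(blk(0,-.066,.208),v=.1);st()
a=snap('side')['frame'][150:270,270:430];cv2.imwrite('pics/s3.png',cv2.resize(a,(800,600),interpolation=cv2.INTER_CUBIC)[:,:,::-1])
```

```text
[345 208   7   3  14] [0.6666 0.1135 0.108 ]
[346 216   7   3  18] [0.6637 0.0695 0.108 ]
[347 224   7   4  19] [0.6617 0.0271 0.108 ]
[348 233   7   4  22] [ 0.6594 -0.0168  0.108 ]
[0.6673 0.1207 0.105 ]
[0.6648 0.0768 0.105 ]
[0.6622 0.0328 0.105 ]
[ 0.6597 -0.0111  0.105 ]
t 15.8 [ 0.5455 -0.3104  0.24  ] F [-1.3 -0.3 -1.2] w 0.603
t 17.8 [ 0.5457 -0.3104  0.0965] F [-0.6  1.5  4.1] w 0.186
t 19.4 [ 0.5453 -0.3104  0.2693] F [-0.7 -0.4 -1.1] w 0.188
t 21.4 [ 0.6599 -0.0115  0.2087] F [-0.2  0.5 -1.3] w 0.187
```

View pics/s3.png

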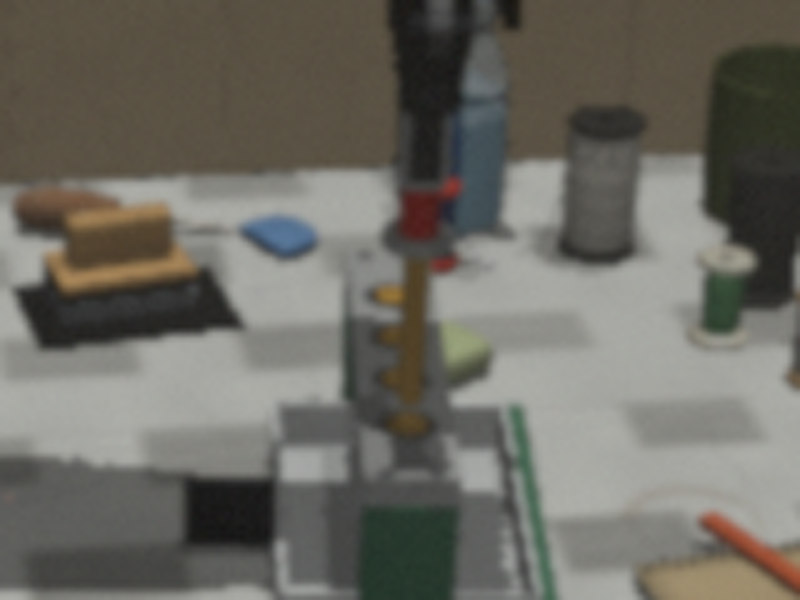

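The rod at (412,400) lines up with die 3 at (408,424), and the sides agree in x. I drive it now.

```bash
sed -i 's/BC=np.array(\[.6635,.0548\])/BC=np.array([.6635,.0538])/' h.py
cat >> h.py <<'E'
def drive(y):
    manip.move_l(blk(0,y,.208),v=.12,rot=q(BY))
    a=manip.move_l(blk(0,y,.200),v=.04,threshold=5);za=manip.read_eef_pos()[2]
    b=manip.move_l(blk(0,y,.138),v=.03,threshold=60);print(a,za,b);st()
    manip.move_l(blk(0,y,.215),v=.12);st()
E
python3 - <<'E'
from h import *
drive(-.066)
c=snap('top');print(tray_x(c))
a=snap('side')['frame'][150:270,270:430];cv2.imwrite('pics/s4.png',cv2.resize(a,(800,600),interpolation=cv2.INTER_CUBIC)[:,:,::-1])
E
```

```text
False 0.19948066424358754 False
t 24.3 [ 0.6597 -0.0121  0.1382] F [-0.4  1.1 -1.4] w 0.185
t 25.1 [ 0.6594 -0.0121  0.2142] F [ 0.1 -0.3 -1.5] w 0.192Traceback (most recent call last):
  File "<stdin>", line 3, in <module>
  File "h.py", line 31, in tray_x
    return np.percentile(bx[m],[5,50,95]).round(4),np.percentile(bx[b],[5,50,95]).round(4),np.percentile(by[r],[3,97]).round(4) if r.any() else None
           ~~~~~~~~~~~~~^^^^^^^^^^^^^^^^^
    return _quantile_unchecked(
        a, q, axis, out, overwrite_input, method, keepdims, weights)
    return _ureduce(a,
                    func=_quantile_ureduce_func,
    ...<5 lines>...
                    overwrite_input=overwrite_input,
                    method=method)
    r = func(a, **kwargs)
    result = _quantile(arr,
                       quantiles=q,
    ...<2 lines>...
                       out=out,
                       weights=wgt)
    slices_having_nans = np.isnan(arr[-1, ...])
                                  ~~~^^^^^^^^^
IndexError: index -1 is out of bounds for axis 0 with size 0
```

Run:
```python
from h import *
s=snap('side')
try: print(tray_x(s))
except Exception as e: print('occl')
a=s['frame'][150:270,270:430];cv2.imwrite('pics/s4.png',cv2.resize(a,(800,600),interpolation=cv2.INTER_CUBIC)[:,:,::-1])
```

```text
(array([-0.0593, -0.0576, -0.0553]), array([0.0602, 0.0621, 0.0645]), array([-0.0979,  0.0928]))
```

View pics/s4.png

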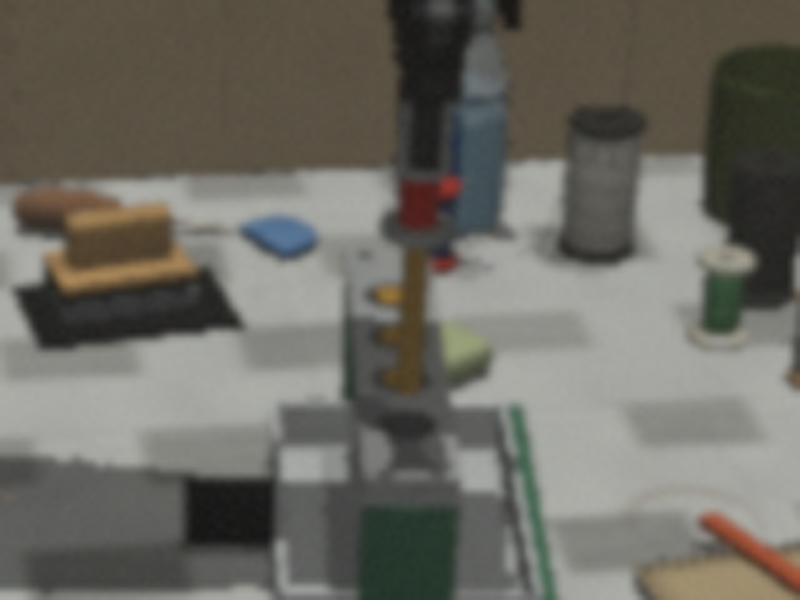

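Sleeve 3 at (408,424) is empty and the tray hasn't moved. On to the other three dies, checking the tray before each one.

Run:
```python
from h import *
for y in(-.022,.022,.066):
    manip.move_l(blk(0,y,.215),v=.12)
    r=tray_x(snap('side'));print(r)
    if abs(r[0][1]+.0576)>.004 or abs(r[2][1]-.0928)>.008: print('MOVED');break
    drive(y)
s=snap('side');print(tray_x(s))
```

```text
(array([-0.0593, -0.0576, -0.0554]), array([0.0602, 0.0619, 0.0643]), array([-0.0983,  0.0938]))
False 0.19964818886944272 False
t 28.5 [0.6623 0.0318 0.1381] F [ 0.4  0.  -1. ] w 0.189
t 29.3 [0.662  0.0319 0.2142] F [-0.   0.7 -2.5] w 0.19Traceback (most recent call last):
  File "<stdin>", line 3, in <module>
host.PlanningError: the arm cannot follow that straight line within its joint ranges
```

Run:
```python
from h import *
print(np.round(manip.read_joint_positions(),3))
for y in(-.066,-.022,.022,.066):
  for z in(.27,.215,.138):
    for t in(BY,BY+np.pi,BY+.6,BY-.6):
        j=manip.solve_ik(blk(0,y,z),q(t)); print(y,z,round(t,2),None if j is None else np.round(j,2))
```

```text
[-0.078  0.459  0.338  1.451 -0.     3.121]
-0.066 0.27 -0.06 [-0.15  0.45  0.47  1.59  0.    3.05]
-0.066 0.27 3.08 [-0.15  0.45  0.47  1.59  0.   -0.09]
-0.066 0.27 0.54 [-0.15  0.45  0.47  1.59  0.    2.45]
-0.066 0.27 -0.66 [-0.15  0.45  0.47  1.59  0.   -2.63]
-0.066 0.215 -0.06 [-0.15  0.45  0.33  1.45  0.    3.05]
-0.066 0.215 3.08 [-0.15  0.45  0.33  1.45  0.   -0.09]
-0.066 0.215 0.54 [-0.15  0.45  0.33  1.45  0.    2.45]
-0.066 0.215 -0.66 [-0.15  0.45  0.33  1.45  0.   -2.63]
-0.066 0.138 -0.06 [-0.15  0.47  0.17  1.27  0.    3.05]
-0.066 0.138 3.08 [-0.15  0.47  0.17  1.27  0.   -0.09]
-0.066 0.138 0.54 [-0.15  0.47  0.17  1.27  0.    2.45]
-0.066 0.138 -0.66 [-0.15  0.47  0.17  1.27  0.   -2.63]
-0.022 0.27 -0.06 [-0.08  0.46  0.48  1.59  0.    3.12]
-0.022 0.27 3.08 [-0.08  0.46  0.48  1.59  0.   -0.02]
-0.022 0.27 0.54 [-0.08  0.46  0.48  1.59  0.    2.52]
-0.022 0.27 -0.66 [-0.08  0.46  0.48  1.59  0.   -2.56]
-0.022 0.215 -0.06 [-0.08  0.46  0.34  1.45  0.    3.12]
-0.022 0.215 3.08 [-0.08  0.46  0.34  1.45  0.   -0.02]
-0.022 0.215 0.54 [-0.08  0.46  0.34  1.45  0. 
[... 879 characters left out ...]
 1.28  0.    2.59]
0.022 0.138 -0.66 [-0.01  0.49  0.19  1.28  0.   -2.5 ]
0.066 0.27 -0.06 [ 0.05  0.49  0.53  1.61  0.   -3.03]
0.066 0.27 3.08 [0.05 0.49 0.53 1.61 0.   0.11]
0.066 0.27 0.54 [0.05 0.49 0.53 1.61 0.   2.65]
0.066 0.27 -0.66 [ 0.05  0.49  0.53  1.61  0.   -2.43]
0.066 0.215 -0.06 [ 0.05  0.49  0.39  1.47  0.   -3.03]
0.066 0.215 3.08 [0.05 0.49 0.39 1.47 0.   0.11]
0.066 0.215 0.54 [0.05 0.49 0.39 1.47 0.   2.65]
0.066 0.215 -0.66 [ 0.05  0.49  0.39  1.47  0.   -2.43]
0.066 0.138 -0.06 [ 0.05  0.5   0.22  1.29  0.   -3.03]
0.066 0.138 3.08 [0.05 0.5  0.22 1.29 0.   0.11]
0.066 0.138 0.54 [0.05 0.5  0.22 1.29 0.   2.65]
0.066 0.138 -0.66 [ 0.05  0.5   0.22  1.29  0.   -2.43]
```

It's the wrist limit, so I turn the tool 0.6 rad for the last two. The drift is axisymmetric.

```bash
sed -i 's/def drive(y):/def drive(y,t=BY):/; s/v=.12,rot=q(BY))/v=.12,rot=q(t))/' h.py
python3 - <<'E'
from h import *
t=BY+.6
for y in(.022,.066):
    manip.goto(blk(0,y,.22),q(t))
    r=tray_x(snap('side'));print(r)
    if abs(r[0][1]+.0576)>.004 or abs(r[2][1]-.0928)>.008: print('MOVED');break
    drive(y,t)
s=snap('side');print(tray_x(s))
a=s['frame'][150:270,270:430];cv2.imwrite('pics/s5.png',cv2.resize(a,(800,600),interpolation=cv2.INTER_CUBIC)[:,:,::-1])
E
```

```text
(array([-0.0593, -0.0576, -0.0554]), array([0.0604, 0.0619, 0.0646]), array([-0.0976,  0.093 ]))
False 0.19982407080794073 False
t 32.8 [0.6648 0.0758 0.1381] F [ 0.5  0.8 -0.7] w 0.186
t 33.6 [0.6645 0.0758 0.2142] F [-1.1 -0.2 -0.9] w 0.186
(array([-0.0593, -0.0576, -0.0555]), array([0.0601, 0.0617, 0.0643]), array([-0.0977,  0.0927]))
False 0.19983614072835135 False
t 36.7 [0.6674 0.1197 0.1381] F [-0.1  0.  -0.4] w 0.188
t 37.5 [0.6671 0.1197 0.2142] F [-0.1  0.3 -1.8] w 0.189
(array([-0.0593, -0.057 , -0.0555]), array([0.0602, 0.062 , 0.0644]), array([-0.0975,  0.0944]))
```

View pics/s5.png

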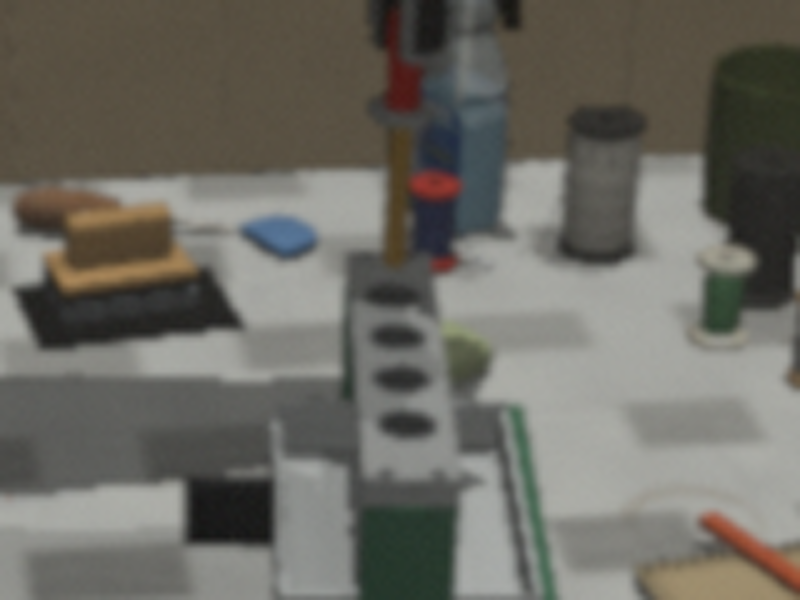

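All four sleeves are empty. Before inserting the drift, I check its tip position and tilt.

Run:
```python
from h import *
t=BY
manip.goto([.5455,-.3105,.27],q(t))
manip.move_l([.5455,-.3105,.165],v=.12)
s=snap('side');K=s['camera_matrix']
f=s['frame'];hs=cv2.cvtColor(f,cv2.COLOR_RGB2HSV)
e=manip.read_eef_pos();print(e)
def proj(p):
    x=np.linalg.inv(s['T'])@[*p,1];return (K@x[:3]/x[2])[:2].round(1)
print('expected tip,disc,top px',proj([.5455,-.3105,.075]),proj([.5455,-.3105,.155]),proj([.5455,-.3105,.161]))
a=f[210:360,220:400];cv2.imwrite('pics/s6.png',cv2.resize(a,(720,600),interpolation=cv2.INTER_CUBIC)[:,:,::-1])
```

```text
[ 0.54592977 -0.31069233  0.16590982]
expected tip,disc,top px [306.9 328.1] [307.2 293. ] [307.2 290.2]
```

View pics/s6.png

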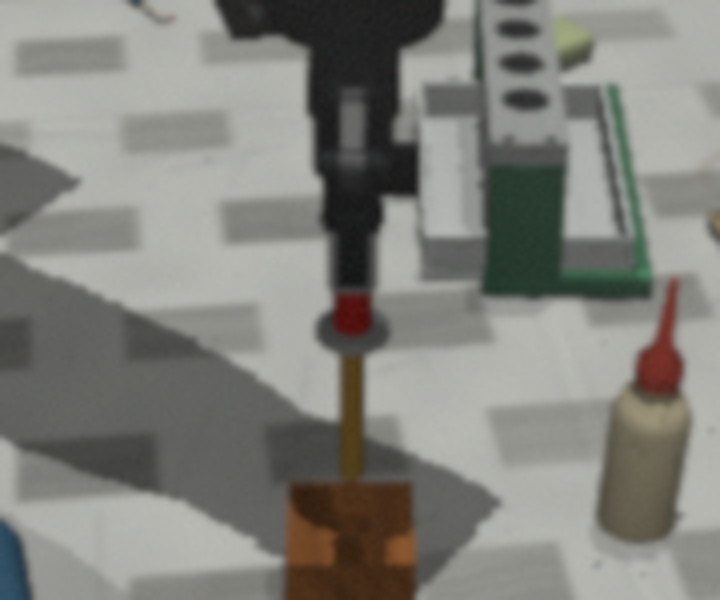

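The drift hangs vertical (disc at (352,330), tip at (351,478)) and hasn't slipped. I lower it in and release.

Run:
```python
from h import *
D=[.5455,-.3105]
print(manip.move_l([*D,.0965],v=.06,threshold=6));st()
if manip.read_eef_pos()[2]<.103:
    manip.grip(0.6)
    manip.move_l([*D,.24],v=.12);st()
    manip.goto([.45,-.1,.3],q(BY-.8))
    c=snap('top');W=world(c);z=W[...,2];print(tray_x(c))
    for n,lo,hi in(('holder',.036,.056),('disc',.084,.099),('grip',.12,.16)):
        m=comp(W,box(395,440,240,275)&(z>lo)&(z<hi));print(n,rect(W[m])[:2],np.nanmedian(z[m]))
    for n,lo,hi in(('rib',.045,.07),('back',.018,.045)):
        m=comp(W,box(140,240,210,300)&(z>lo)&(z<hi));print(n,rect(W[m]),np.nanmedian(z[m]))
    st()
```

```text
True
t 41.4 [ 0.5454 -0.3105  0.0965] F [0.7 0.3 6.6] w 0.188
t 43.2 [ 0.5453 -0.3103  0.2392] F [-0.5  0.4  0.6] w 0.598
(array([-0.0594, -0.0572, -0.0553]), array([0.0605, 0.0624, 0.0648]), array([-0.0962,  0.0917]))
holder ((545.6907958984375, -310.4101257324219), (60.378684997558594, 59.758174896240234)) 0.045642492944646174
disc ((545.2085571289062, -310.21875), (32.35723876953125, 28.340255737304688)) 0.09123181784082601
grip ((545.0421752929688, -311.2981872558594), (16.362157821655273, 15.545443534851074)) 0.13856831381353918
rib ((533.0616455078125, 321.9481201171875), (61.90240478515625, 19.029067993164062), 14.787467956542969) 0.057034635409080936
back ((533.2569580078125, 321.5408935546875), (80.18116760253906, 47.484657287597656), 15.27346420288086) 0.027903975408650306
t 47.6 [ 0.45 -0.1   0.3 ] F [-0.6  0.1  0.5] w 0.602
```

The drift is back in its holder and the tray and stone haven't moved. Next I grasp the stone and find contact at the left end.

```bash
cat >> h.py <<'E'
def fz(n=12):
    r=[]
    for _ in range(n): r.append(manip.read_ft_force()); manip.pause(.02)
    return np.mean(r,0).round(2)
E
python3 - <<'E'
from h import *
S=[.5332,.3216];g=.265+np.pi;k=BY+1.5*np.pi
manip.goto([*S,.2],q(g));manip.grip(.5)
manip.move_l([*S,.033],v=.1);st()
manip.grip(0.);st()
manip.move_l([*S,.20],v=.1);st()
manip.goto(blk(0,.079,.20),q(k));st()
print(fz())
a=snap('side')['frame'][120:270,250:430];cv2.imwrite('pics/s7.png',cv2.resize(a,(720,600),interpolation=cv2.INTER_CUBIC)[:,:,::-1])
E
```

```text
t 52.0 [0.5335 0.3217 0.0336] F [-0.8 -0.5  0.1] w 0.5
t 52.4 [0.5334 0.3219 0.0334] F [1.1 1.8 2.3] w 0.183
t 54.2 [0.533  0.3215 0.1994] F [ 0.2  0.6 -3.2] w 0.178
t 55.6 [0.6678 0.1331 0.1999] F [ 0.9  0.1 -2.6] w 0.18
[ 0.01  0.29 -2.91]
```

View pics/s7.png

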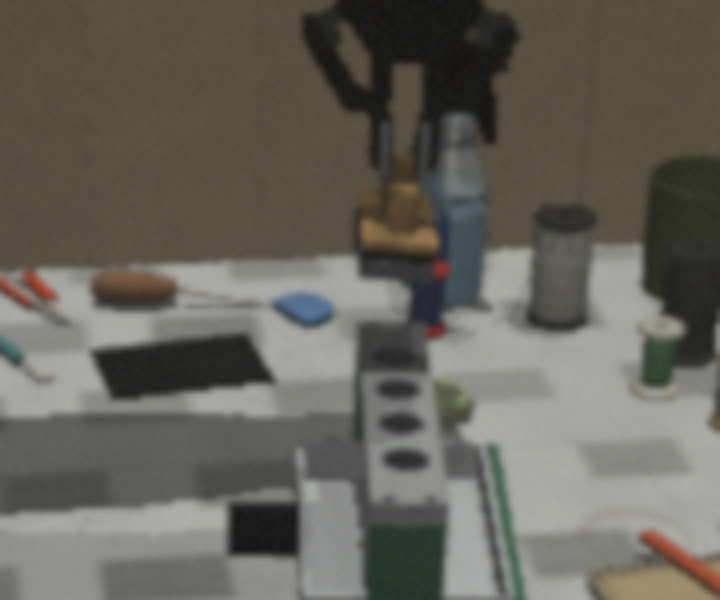

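The stone hangs level over the left end, around (400,240). I press lightly and make the stroke.

Run:
```python
from h import *
manip.move_l(blk(0,.079,.142),v=.08);f0=fz();print('free',f0);st()
hit=manip.move_l(blk(0,.079,.130),v=.008,threshold=3.5);p=manip.read_eef_pos();f=fz();print(hit,p,f-f0)
if hit:
    z=p[2]
    for _ in range(6):
        d=f[2]-f0[2]
        if 3.5<d<6: break
        z-=(4.5-d)/3000*.8; manip.move_l(blk(0,.079,z),v=.005); f=fz(); print(z,(f-f0))
    if 2.5<d<7:
        manip.move_l(blk(0,-.079,z),v=.025);print('end',fz()-f0);st()
        manip.move_l(blk(0,-.079,.2),v=.05);print(fz());st()
```

```text
free [-0.05  0.02 -2.58]
t 56.9 [0.6683 0.1327 0.1426] F [-0.3  0.3 -2.3] w 0.182
True [0.66764892 0.13263934 0.1352767 ] [-0.61 -0.1   5.45]
end [-0.46  2.74  5.  ]
t 64.7 [ 0.6589 -0.025   0.1353] F [-1.   2.2  2.7] w 0.18
[ 0.09  0.17 -3.  ]
t 66.3 [ 0.6588 -0.0251  0.1998] F [-0.3 -0.4 -3.1] w 0.182
```

The stroke held 5 N steadily from end to end. Now I measure the bare mat and lay the stone back.

Run:
```python
from h import *
c=snap('top');hs=cv2.cvtColor(c['frame'],cv2.COLOR_RGB2HSV)
m=box(155,220,225,295)&(hs[...,2]<75)
n,l,s,ce=cv2.connectedComponentsWithStats(m.astype(np.uint8));k=1+s[1:,4].argmax()
v,u=np.where(l==k);P=np.array([ray(c,a,b,.003) for a,b in zip(u,v)]);r=rect(P);print(s[k],r)
```

```text
[ 171  236   33   45 1089] ((538.6905517578125, 315.95037841796875), (113.6068115234375, 73.68831634521484), 12.34064769744873)
```

Run:
```python
from h import *
S=[.538,.316];g=.215+np.pi
manip.goto([*S,.2],q(g))
manip.move_l([*S,.045],v=.1);f0=fz()
hit=manip.move_l([*S,.0325],v=.01,threshold=3);st();print(hit,fz()-f0)
if manip.read_eef_pos()[2]<.037:
    manip.grip(.5);manip.move_l([*S,.2],v=.1)
    manip.goto([.45,-.1,.3],q(BY-.8))
    c=snap('top','t8.png');W=world(c);z=W[...,2];print(tray_x(c))
    for n,lo,hi in(('rib',.045,.07),('back',.018,.045)):
        m=comp(W,box(140,240,210,300)&(z>lo)&(z<hi));print(n,rect(W[m]),np.nanmedian(z[m]))
    a=c['frame'][170:300,160:330];cv2.imwrite('pics/z8.png',np.clip(cv2.resize(a,(740,566),interpolation=cv2.INTER_CUBIC)[:,:,::-1]*1.5,0,255).astype(np.uint8))
    st()
```

```text
t 70.9 [0.5377 0.3161 0.0336] F [1.5 2.6 1.4] w 0.182
True [1.14 1.68 5.13]
(array([-0.0591, -0.0573, -0.0551]), array([0.0603, 0.0622, 0.0649]), array([-0.0962,  0.0917]))
rib ((537.3883666992188, 315.0826721191406), (60.43701171875, 18.94690704345703), 12.45993709564209) 0.05674506443999283
back ((537.9981079101562, 315.7350769042969), (80.07735443115234, 46.62187576293945), 13.482173919677734) 0.02762606979158344
t 75.8 [ 0.4501 -0.0998  0.2999] F [0.2 0.3 0.6] w 0.499
```

View pics/z8.png

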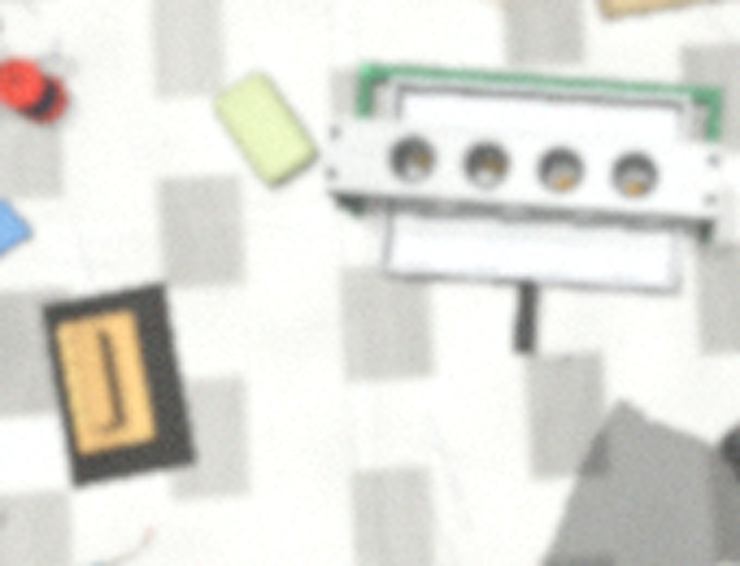

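The stone lies on its mat and the dies show through the sleeves in the tray. Last, I pull the tray out.

Run:
```python
from h import *
F=np.array([.5810,.0597]);t=BY+np.pi
manip.goto([*F,.16],q(t));manip.grip(.7)
manip.move_l([*F,.012],v=.1);st();manip.grip(0.);st()
e=F-.135*np.array([np.cos(BY),np.sin(BY)])
manip.move_l([*e,.012],v=.05);st()
manip.grip(.6);manip.move_l([*e,.16],v=.12);manip.goto([.3,-.35,.3],q(t-.8));st()
c=snap('top');W=world(c);z=W[...,2]
m=comp(W,box(225,330,215,300)&(z>.012)&(z<.045));r=rect(W[m]);print(r)
d=W[m][:,:2]-BC;print('far edge bx',np.percentile(np.cos(BY)*d[:,0]+np.sin(BY)*d[:,1],99))
cv2.imwrite('pics/z9.png',np.clip(cv2.resize(c['frame'][160:320,140:450],(800,413),interpolation=cv2.INTER_CUBIC)[:,:,::-1]*1.3,0,255).astype(np.uint8))
```

```text
t 80.0 [0.5814 0.0597 0.0126] F [-0.5 -0.2  0.7] w 0.699
t 80.6 [0.5811 0.0597 0.0123] F [-1.8  0.4  5.1] w 0.091
t 83.4 [0.4465 0.0675 0.0123] F [5.2 0.5 6.5] w 0.091
t 87.0 [ 0.3004 -0.3494  0.2997] F [ 0.7  0.2 -0.2] w 0.599
((511.2952880859375, 60.79994201660156), (190.65811157226562, 164.9597625732422), 86.74729919433594)
far edge bx -0.0701148979211786
```

View pics/z9.png

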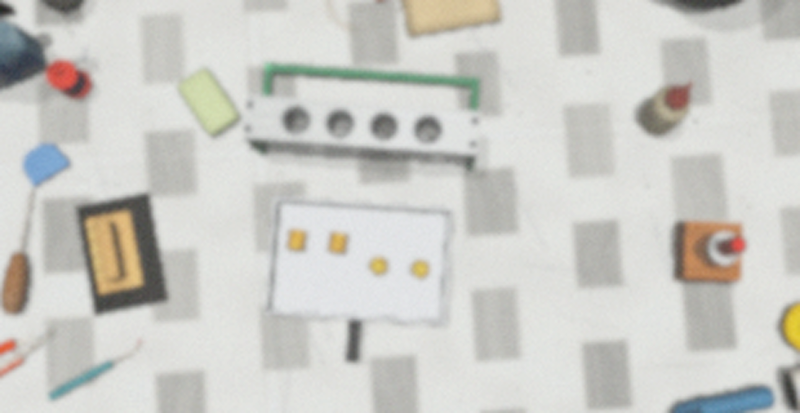

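All four dies are in the tray, about (297–420, 240–268), and the tray is clear of the block by about 48 mm. The drift is upright in its holder and the stone is on its mat.

Run:
```python
from h import *
print(manip.sign_off())
```

```text
the job is handed in; nothing more can be done
None
```

The job is done and handed in: all four dies are in the tray, the drift is upright in its holder, the block is dressed in one stroke at about 5 N, the stone is flat on its mat, and the tray is pulled about 48 mm clear of the block.

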